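# Test the emergency stop of an espresso service bench

## Robot

A 7-joint arm with a two-finger parallel gripper is mounted at the origin on the work surface. World frame = base frame: x ahead of the robot, y to its left, z up, the work surface at z = 0. Lengths are in m, angles in rad, forces in N, time in s.
With the tool pointing down it reaches from about 0.425 to 0.925 m from the base axis. Payload 6.8 kg.
Tool frame: the origin (TCP) lies at the very end of the fingers, on their centre line; the grasp point (between the pads) lies bot.grip_point_offset behind it (bot.grip_point_offset is the distance from the TCP to the grasp point, in m); z points along the fingers, y is the line along which they close (so a half turn about z gives the same grasp; the last joint's range is limited). The gripper opens to 85 mm and grips with 20 to 120 N. Pads are 22 mm wide; open, the fingers measure 114 mm over their backs; the gripper's body (76 mm by 85 mm) begins 54 mm behind the grasp point. The pads swing forward as they close: fully open they stand 13 mm farther back than shut.
Start: joints at [1.145, 0.477, 0.022, 1.555, -0.011, 1.109, -0.083], TCP at [0.211, -0.641, 0.231] pointing down, gripper open.
Joint ranges: [-2.96, 2.96], [-0.34, 2.1], [-1.41, 1.46], [0.24, 2.44], [-1.37, 4.51], [0.17, 1.92], [-2.96, 2.96]. Speed limits (rad/s): [2.39, 2.39, 3.14, 3.14, 3.14, 3.14, 3.14].

## Interface

Orientations are given as a unit quaternion [w, x, y, z].
In Python, from station import bot, imaging gives the robot as it stands. The module is installed in compiled form; this text tells all that it offers.
- The arm moves only by the tool carry_out, never from a script. Its argument "targets" is one flat list of numbers, 5 for each row, row after row: the closure in counts, from 0 (fully open) to 255 (shut), then the shift along the world's x, y, z in mm, then the turn about the world's z in degrees. A call has 1 to 20 rows; each row shifts and turns the commanded pose from where the row before left it; what a row does not reach is not made up. A row lasts 1/10 s, in which the tool goes at most 50 mm and 8.59 degrees, less where a joint would pass 70% of its speed; a pose out of reach is approached as far as the arm can. A call is refused whole if a number of a shift passes 50 or a number of a turn 8.59, either way. A call with a gripper value outside its range is refused whole. The fingers move at their own pace and stop on an object; "newtons" is the grip in N (left out, the last holds). Time passes only in rows, so rows that do not move let the fingers close. It gives the time, the measured TCP pose, the force, the opening and the grip force at its end, in the units of the state.
- bot.get_obs(): the state, without advancing time (a new reading comes with each control period).
- imaging.read_camera(name): name is "side" or "top"; returns a dict with "frame" (400x640x3 uint8, red, green, blue), "fov_y" (degrees; the focal length in pixels is half the picture's height over the tangent of half this angle, whatever the lens; pixels are square), "cx", "cy" (the principal point, pixels), "k1" (the pictures are not rectified: a ray, as slopes to the right and down, at radius r is drawn at 1 + k1 r^2 times it, then the intrinsics apply), "pose" (4x4, takes a point from camera to world coordinates). Camera axes: x right, y up, looking along -z (the intrinsics and any distortion apply to the point x, -y, -z); pixel columns grow to the right and rows downward; lengths in m; the calibration is good to about 2 mm. A picture is of the moment at which its call begins. There is no depth.
- bot.hand_in(): hands the job in; it is judged then, once.
The state is a dict: "t": time; "q": joint angles; "joint_vel": joint speeds; "joint_torque": joint torques, N m; "eef_pos": TCP position; "tool_rot": TCP orientation; "contact_force": force on the tool from outside, world axes, zero at the start; "torque": the same for the moment, N m; "gripper_width": opening from 0.0 (shut) to 1.0 (fully open); "grasp_force": force on a finger pad.
Only numpy, scipy, OpenCV 4.12 (cv2) and the standard library are available. Lean on these libraries where they do the work, as an engineer would, in place of code of your own. Each camera call takes 0.05 s, during which the arm holds its last target. There are 200 camera calls.

## Task

Test the bench's emergency stop: press the red mushroom head straight in until it latches down, then push one of its wings round clockwise (seen from above) with the fingertips until the head springs back up. Then press the green button on the grey box to re-arm the bench and leave both buttons standing out. Only touch and push, with light force and without gripping, and leave everything else on the bench where it stands.

Things in the scene. Friction and masses are not known exactly. Their poses are not given: they have to be found in the camera images.
- stop_box: yellow emergency-stop box, 100 x 100 mm and 55 mm high, fixed to the bench; origin at the centre of its underside, z up. Its yaw gives the wings' direction. A black collar, 50 mm wide, stands 12 mm above its top
- stop_top (a point): centre of the flat top (24 mm wide) of the red mushroom head, on its vertical axis, over the middle of the yellow box; 104 mm above the bench when out, 96 mm when latched. The round dome is 56 mm wide, 21 mm high; the gap under it to the box's top is 28 mm when out, 20 mm when latched. It turns with the head
- stop_wing_a (a point): middle of one wing of the red head, 38 mm from the axis towards the box's +y when not turned. Each wing is a block 14 mm thick, 17 mm high, reaching from the dome to 48 mm from the axis; this point is half-way up and half-way through it, 12.5 mm below stop_top. It moves and turns with the head
- stop_wing_b (a point): the same for the opposite wing, towards the box's -y
- stop_push (a joint): how far the head is pressed in, m: 0 out, 0.008 fully in. It needs about 9 N at first, snaps over half-way and then stays in by itself (latched); only turning the head releases it
- stop_twist (a joint): turn of the head, rad: 0 to 0.9, growing clockwise seen from above, sprung back to 0 when let go. When latched it turns freely to about 0.3, then a cam lifts the head, which springs out at about 0.5 to 0.75; this takes about 5 N at a wing. Turn it to about 0.8 to be sure
- rearm_box: grey box, 80 x 80 mm and 50 mm high, fixed to the bench, with the green button in the middle of its top; origin at the centre of its underside
- rearm_top (a point): centre of the top of the green button, 32 mm wide, 72 mm above the bench when out; it stands 10 mm out of a black ring 12 mm high
- rearm (a joint): how far the green button is pressed, m: 0 out, 0.006 fully in (5 N); springs back out
- tamper: loose steel tamper, 58 mm wide, 86 mm tall, not to be disturbed; origin at its underside
- basket: loose steel filter basket, 68 mm wide, 26 mm tall, not to be disturbed; origin at its underside
- pitcher: loose steel milk pitcher, 84 mm wide plus handle, 100 mm tall, not to be disturbed; origin at its underside
- portafilter: loose portafilter lying flat: 70 mm wide steel cup with a black handle reaching 185 mm towards its -y, not to be disturbed; origin at its underside
- driver: loose screwdriver lying down, not to be disturbed; origin at its underside
- jar: loose amber jar, 84 mm wide, 130 mm tall, not to be disturbed; origin at its underside
- brush: loose brush lying down, not to be disturbed; origin at its underside

How it is judged:
By the outcome, as a careful person would: the job done as asked, in the order asked, and still so for the second after the job is handed in, with the robot touching nothing.
It also fails if it takes over 54 s, if anything falls off the work surface, if the arm or the gripper's body presses on something with over 40 N, if the wrist force passes 120 N, or if a joint passes its speed limit or range.

## Working session

There is one attempt and no reset: what is moved stays moved. The work goes in short steps, Python scripts to look and compute and a tool call to move; the robot and the scene stay as the last step left them, time stands still between calls to the robot, and variables do not carry over. Pictures are saved under pics/ and viewed, at most 10 in all, crops included, and the job is handed in when it is done.

Besides the shell and the picture viewer there is one more tool, called after "Call:" by a JSON object that holds its "op" and its "data", one argument or row to a line. carry_out: Moves the arm, as the interface text tells. Its arguments: {"type":"object","properties":{"targets":{"type":"array","items":{"type":"number"}},"newtons":{"type":"number"}},"required":["targets"]}

```bash
mkdir -p pics; cat > h.py <<'E'
from station import bot, imaging
import numpy as np, cv2
def cam(n):
    c=imaging.read_camera(n); f=200/np.tan(np.radians(c["fov_y"])/2)
    c["K"]=np.array([[f,0,c["cx"]],[0,f,c["cy"]],[0,0,1.]]); c["pose"]=np.array(c["pose"]); return c
def ray(c,u,v):
    p=np.array([(u-c["cx"])/c["K"][0,0],(v-c["cy"])/c["K"][0,0]]); s=p.copy()
    for _ in range(30): s=p/(1+c["k1"]*(s@s))
    return c["pose"][:3,3], c["pose"][:3,:3]@np.array([s[0],-s[1],-1])
def onz(c,u,v,z):
    o,d=ray(c,u,v); return o+d*(z-o[2])/d[2]
def proj(c,P):
    q=c["pose"][:3,:3].T@(np.asarray(P,float)-c["pose"][:3,3]); s=np.array([q[0],-q[1]])/-q[2]
    s=s*(1+c["k1"]*(s@s)); return s*c["K"][0,0]+[c["cx"],c["cy"]]
E
python3 - <<'E'
from h import *
for n in("top","side"):
    c=cam(n); cv2.imwrite(f"pics/{n}0.png",c["frame"][:,:,::-1]); print(n,c["fov_y"],c["k1"],c["pose"].round(3).tolist())
o=bot.get_obs(); print(o, bot.grip_point_offset)
E
```

```text
top 51.41547023040556 -0.08448967547148703 [[-0.02, 0.984, -0.175, 0.345], [-1.0, -0.021, 0.0, 0.003], [-0.003, 0.175, 0.985, 1.353], [0.0, 0.0, 0.0, 1.0]]
side 56.59320005591734 -0.07899295486810533 [[-0.988, 0.084, -0.131, 0.408], [-0.155, -0.455, 0.877, 0.968], [0.014, 0.886, 0.463, 0.619], [0.0, 0.0, 0.0, 1.0]]
{'t': 0.1, 'q': array([ 1.14487753,  0.47773291,  0.02234747,  1.55634036, -0.01146068,
        1.1092773 , -0.08311404]), 'joint_vel': array([-0.0001408 , -0.00060918,  0.00027516, -0.0035906 ,  0.0010079 ,
       -0.0003631 , -0.00073395]), 'joint_torque': array([ 4.26368555e-03, -5.97756958e+01,  1.61405772e+00, -2.81952864e+01,
        1.28342558e-02,  5.05405362e-03,  1.73041707e-05]), 'eef_pos': array([ 0.21074823, -0.64070822,  0.23041782]), 'tool_rot': array([-7.88575066e-04,  9.87398588e-01,  1.58250951e-01, -2.05342178e-04]), 'contact_force': array([-0.39266461,  0.13393012, -0.34959949]), 'torque': array([ 0.04169027,  0.03136451, -0.0054232 ]), 'grasp_force': 0.0, 'gripper_width': 0.9989337729518086} 0.0187
```

View pics/top0.png

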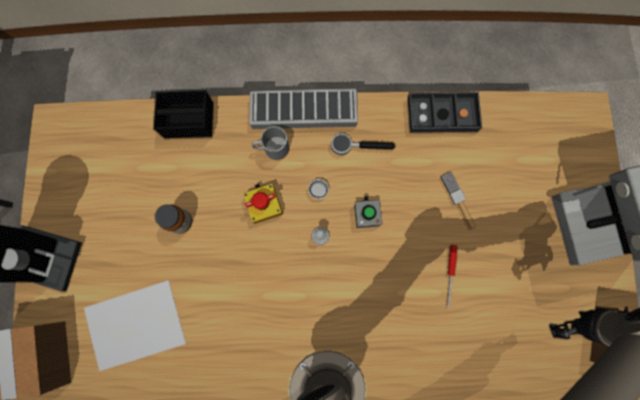

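View pics/side0.png

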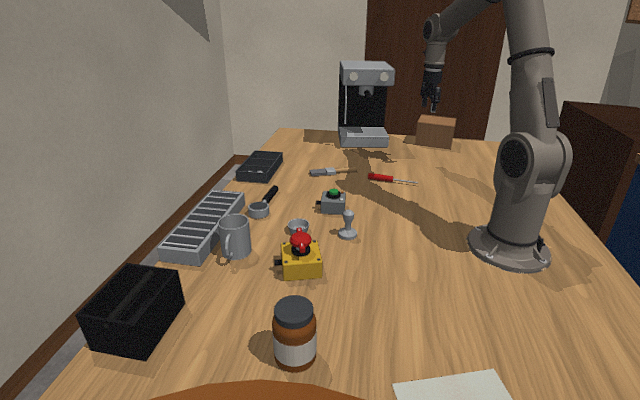

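The top view shows the stop box at about (262,202) and the green button at (369,212). The basket is at (318,189), the tamper at (320,235), the pitcher at (275,143) and the jar at (173,219). Next I'll measure by colour and view an enlarged crop.

```bash
python3 - <<'E'
from h import *
def cen(c,lo,hi,box):
    hsv=cv2.cvtColor(c["frame"],cv2.COLOR_RGB2HSV); m=cv2.inRange(hsv,lo,hi)
    u0,v0,u1,v1=box; M=np.zeros_like(m); M[v0:v1,u0:u1]=m[v0:v1,u0:u1]; return M
t=cam("top"); s=cam("side")
def tri(a,b):
    o1,d1=ray(t,*a); o2,d2=ray(s,*b); k=np.linalg.lstsq(np.c_[d1,-d2],o2-o1,rcond=None)[0]
    p,q=o1+k[0]*d1,o2+k[1]*d2; return ((p+q)/2).round(4),np.linalg.norm(p-q).round(4)
def ce(M): ys,xs=np.nonzero(M); return xs.mean(),ys.mean(),len(xs)
g1=ce(cen(t,(45,100,40),(80,255,255),(350,190,390,235))); g2=ce(cen(s,(45,100,40),(80,255,255),(310,175,360,220)))
print("green",g1,g2,tri(g1[:2],g2[:2]),onz(t,*g1[:2],.070))
R=cen(t,(0,190,60),(8,255,255),(235,175,290,230))|cen(t,(172,190,60),(180,255,255),(235,175,290,230))
r1=ce(R); print("red",r1,onz(t,*r1[:2],.092))
ys,xs=np.nonzero(R); P=np.array([onz(t,x,y,.092)[:2] for x,y in zip(xs,ys)]); w,v=np.linalg.eigh(np.cov(P.T)); print("red axis",np.degrees(np.arctan2(v[1],v[0])),w)
Y=cen(t,(20,150,60),(33,255,255),(235,175,290,230)); ys,xs=np.nonzero(Y)
P=np.array([onz(t,x,y,.055)[:2]*1000 for x,y in zip(xs,ys)],np.float32); print("yellow",cv2.minAreaRect(P))
for n,(u,v) in dict(pitcher=(275,143),basket=(318,188),tamper=(321,236),jar=(173,219)).items(): print(n,onz(t,u,v,.0).round(3),onz(t,u,v,.1).round(3))
a=cv2.resize(t["frame"][160:260,235:395],None,fx=5,fy=5,interpolation=2)
cv2.imwrite("pics/tz.png",a[:,:,::-1])
cv2.imwrite("pics/sz.png",cv2.resize(s["frame"][180:290,210:370],None,fx=5,fy=5,interpolation=2)[:,:,::-1])
E
```

```text
green (np.float64(368.6727272727273), np.float64(211.8090909090909), 110) (np.float64(333.41509433962267), np.float64(191.52830188679246), 53) (array([ 0.5448, -0.1423,  0.0644]), np.float64(0.0004)) [ 0.54378124 -0.14169934  0.07      ]
red (np.float64(260.18257261410787), np.float64(200.19502074688796), 241) [0.58373477 0.19466058 0.092     ]
red axis [-166.11702403  103.88297597] [0.0001629 0.0002537]
yellow ((582.4267578125, 194.63052368164062), (108.04241943359375, 102.83695983886719), 17.513458251953125)
pitcher [0.798 0.16  0.   ] [0.765 0.148 0.1  ]
basket [0.638 0.016 0.   ] [0.617 0.015 0.1  ]
tamper [0.478 0.009 0.   ] [0.468 0.009 0.1  ]
jar [0.544 0.5   0.   ] [0.529 0.464 0.1  ]
```

View pics/tz.png

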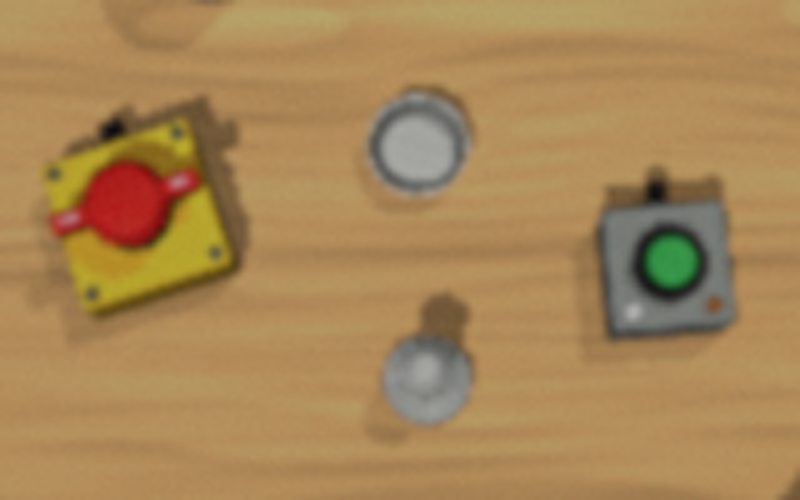

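View pics/sz.png

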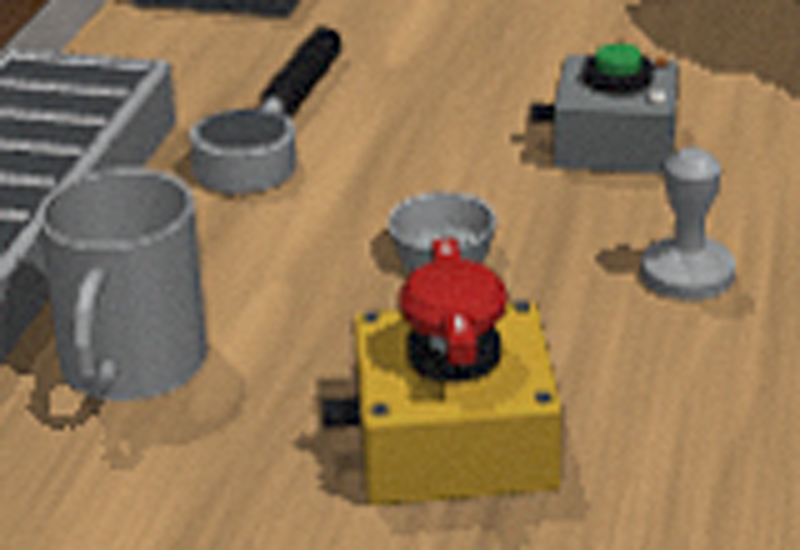

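Yaw is about 17°, so wing a lies at about 107°. The tool x axis is at about 18°, already aligned with the box. The stop axis is at about (0.585, 0.195). I'll shut the fingers and travel high.

Call:
{"op": "carry_out", "data": {
  "targets": [255,8,20,0,0,255,16,40,0,0,255,16,40,0,0,255,16,40,0,0,255,16,40,0,0,255,16,40,0,0,255,16,40,0,0,255,16,40,0,0,255,16,40,0,0,255,16,40,0,0,255,16,40,0,0,255,16,40,0,0,255,16,40,0,0,255,16,40,0,0,255,16,40,0,0,255,16,40,0,0,255,16,40,0,0,255,16,40,0,0,255,16,40,0,0,255,16,40,0,0],
  "newtons": 20
}}

```text
t: 2.2
eef_pos: [0.5233, 0.1403, 0.2313]
tool_rot: [0.0, 0.987, 0.158, 0.0]
contact_force: [0.7, -0.3, 0.6]
gripper_width: 0.0
grasp_force: 0.0
```

Call:
{"op": "carry_out", "data": {
  "targets": [255,31,27,-20,0,255,31,28,-30,0,255,0,0,-30,0,255,0,0,-26,0,255,0,0,0,0,255,0,0,0,0]
}}

```text
t: 2.8
eef_pos: [0.584, 0.1929, 0.1263]
tool_rot: [0.0, 0.987, 0.158, -0.0]
contact_force: [-0.2, 0.6, 0.6]
gripper_width: 0.0
grasp_force: 0.0
```

```bash
python3 - <<'E'
from h import *
t=cam("top"); s=cam("side"); o=bot.get_obs(); print(o["eef_pos"])
print(proj(s,[.585,.195,.104]),proj(s,o["eef_pos"]))
a=cv2.resize(s["frame"][200:290,240:350],None,fx=5,fy=5,interpolation=2)
b=cv2.resize(t["frame"][155:245,215:265+10],None,fx=5,fy=5,interpolation=2)
cv2.imwrite("pics/a1.png",np.hstack([a,b])[:,:800,::-1])
E
```

```text
[0.58510072 0.19329871 0.12801247]
[300.22389851 234.50251609] [300.16470453 226.06935433]
```

View pics/a1.png

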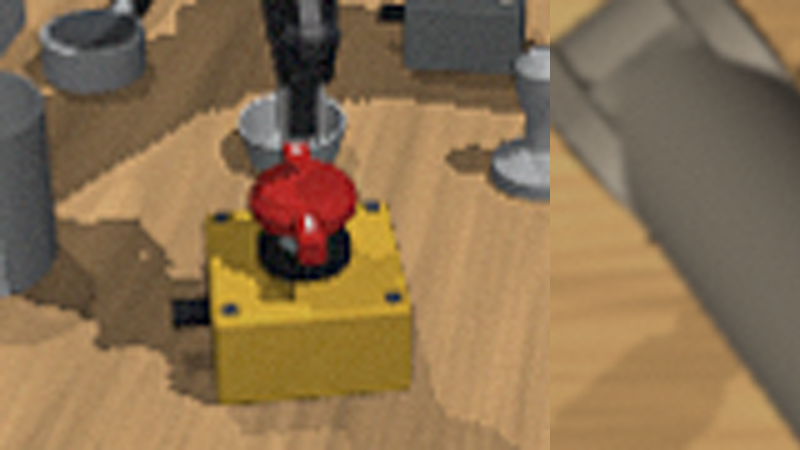

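The side view shows the fingertip at about (300,227), centred over the dome. Now I'll press.

Call:
{"op": "carry_out", "data": {
  "targets": [255,0,1,-14,0,255,0,0,-6,0,255,0,0,-3,0,255,0,0,-3,0,255,0,0,-2,0,255,0,0,0,0]
}}

```text
t: 3.5
eef_pos: [0.5839, 0.1939, 0.0978]
tool_rot: [0.0, 0.987, 0.158, -0.0]
contact_force: [0.2, -0.1, 0.3]
gripper_width: 0.005
grasp_force: 0.0
```

Call:
{"op": "carry_out", "data": {
  "targets": [255,0,0,-2,0,255,0,0,-1,0,255,0,0,0,0]
}}

```text
t: 3.8
eef_pos: [0.5844, 0.1941, 0.0961]
tool_rot: [0.0, 0.987, 0.158, 0.0]
contact_force: [-2.4, -0.9, 6.8]
gripper_width: 0.002
grasp_force: 3.6
```

Call:
{"op": "carry_out", "data": {
  "targets": [255,0,0,25,0,255,-18,18,0,0,255,-18,19,0,0,255,0,0,-15,0,255,0,0,-15,0,255,0,0,-12,0,255,0,0,0,0]
}}

```text
t: 4.5
eef_pos: [0.5472, 0.2291, 0.0755]
tool_rot: [0.001, 0.988, 0.158, -0.002]
contact_force: [-0.2, -0.2, 0.1]
gripper_width: 0.0
grasp_force: 0.0
```

```bash
python3 - <<'E'
from h import *
s=cam("side"); o=bot.get_obs(); print(o["eef_pos"],o["contact_force"])
cv2.imwrite("pics/a2.png",cv2.resize(s["frame"][200:290,240:350],None,fx=6,fy=6,interpolation=2)[:,:,::-1])
E
```

```text
[0.54779903 0.22963943 0.07657319] [ 0.32970165 -1.01916168 -0.44324348]
```

View pics/a2.png

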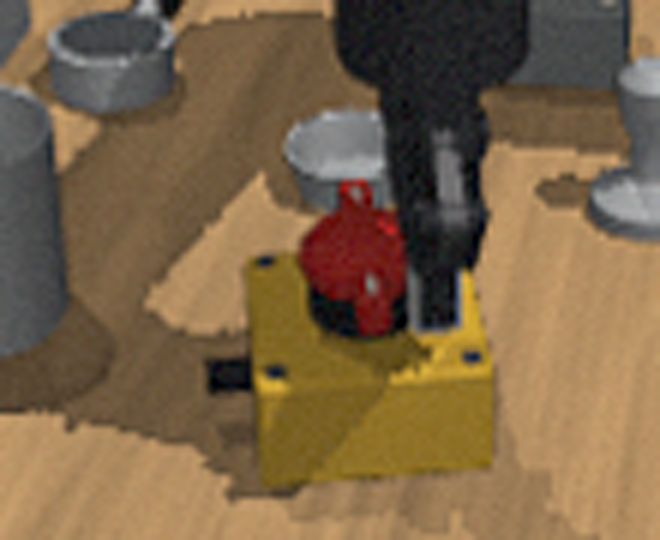

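The picture shows the head latched low, with the fingers beside wing a and a gap of about 6 mm. I'll push round the arc, turning with the head.

Call:
{"op": "carry_out", "data": {
  "targets": [255,3.8,3.7,0,-6,255,4.2,3.2,0,-6,255,4.5,2.9,0,-6,255,4.7,2.3,0,-6,255,5,1.8,0,-6,255,5.1,1.3,0,-6,255,5.3,0.7,0,-6,255,5.3,0.2,0,-6,255,5.3,-0.4,0,-6,255,0,0,0,0]
}}

```text
t: 5.55
eef_pos: [0.5918, 0.2474, 0.0787]
tool_rot: [-0.001, 0.951, -0.308, 0.0]
contact_force: [-1.2, 1.3, 0.5]
gripper_width: 0.001
grasp_force: 1.0
```

```bash
python3 - <<'E'
from h import *
s=cam("side"); o=bot.get_obs(); print(o["eef_pos"],o["contact_force"])
cv2.imwrite("pics/a3.png",cv2.resize(s["frame"][200:290,240:350],None,fx=6,fy=6,interpolation=2)[:,:,::-1])
E
```

```text
[0.59174398 0.24715103 0.07860883] [-1.08799657  1.12545951  1.02820998]
```

View pics/a3.png

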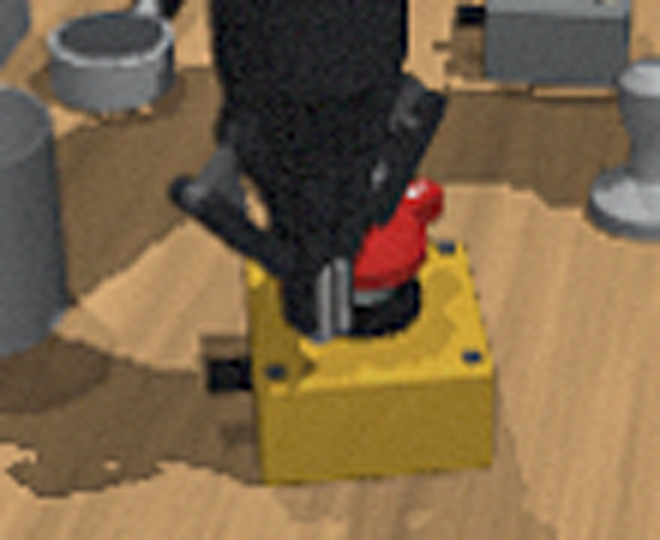

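The head has turned and its stem shows, so it has sprung out. I'll retrace the arc, then lift.

Call:
{"op": "carry_out", "data": {
  "targets": [255,-5.3,0.4,0,6,255,-5.3,-0.2,0,6,255,-5.3,-0.7,0,6,255,-5.1,-1.3,0,6,255,-5,-1.8,0,6,255,-4.7,-2.3,0,6,255,-4.5,-2.9,0,6,255,-4.2,-3.2,0,6,255,-3.8,-3.7,0,6,255,-3,-2,0,0,255,0,0,30,0,255,0,0,40,0,255,0,0,40,0,255,0,-40,0,0,255,0,-40,0,0,255,0,-40,0,0,255,0,-40,0,0,255,0,-40,0,0,255,0,-40,0,0,255,0,-40,0,0]
}}

```text
t: 7.6
eef_pos: [0.545, -0.053, 0.1885]
tool_rot: [0.0, 0.988, 0.157, 0.0]
contact_force: [0.8, 0.8, 0.9]
gripper_width: -0.001
grasp_force: 0.0
```

```bash
python3 - <<'E'
from h import *
s=cam("side"); t=cam("top"); o=bot.get_obs(); print(o["eef_pos"],o["contact_force"])
a=cv2.resize(s["frame"][200:290,250:340],None,fx=4,fy=4,interpolation=2);b=cv2.resize(t["frame"][155:245,225:335],None,fx=4,fy=4,interpolation=2)
cv2.imwrite("pics/a4.png",np.hstack([a,b])[:,:,::-1])
E
```

```text
[ 0.54473083 -0.05877215  0.18801206] [ 0.00960574  0.51246276 -0.14269736]
```

View pics/a4.png

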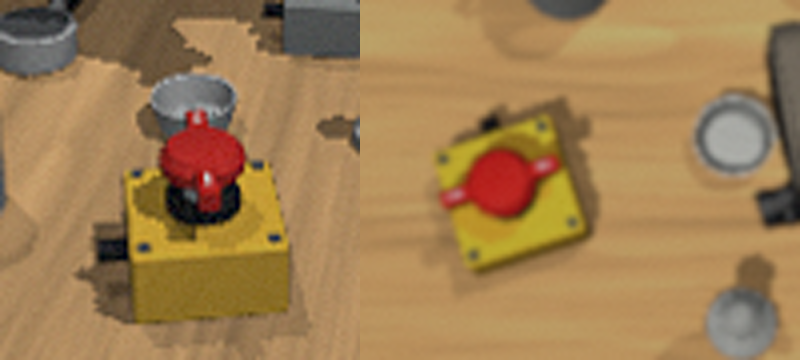

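The head stands out again and its wings are back home. The tamper and basket are where they were. Next is the green button at (0.5445, -0.142).

Call:
{"op": "carry_out", "data": {
  "targets": [255,0,-40,0,0,255,0,-43,0,0,255,0,0,-40,0,255,0,0,-40,0,255,0,0,-20,0,255,0,0,0,0,255,0,0,0,0]
}}

```text
t: 8.4
eef_pos: [0.5455, -0.1338, 0.0887]
tool_rot: [-0.0, 0.987, 0.158, 0.0]
contact_force: [0.6, 0.1, 0.7]
gripper_width: -0.002
grasp_force: 0.0
```

Call:
{"op": "carry_out", "data": {
  "targets": [255,0,-6,-8,0,255,0,0,-7,0,255,0,0,-4,0,255,0,0,-3,0,255,0,0,-1,0,255,0,0,0,0]
}}

```text
t: 9.0
eef_pos: [0.5455, -0.1408, 0.0661]
tool_rot: [0.001, 0.987, 0.158, 0.0]
contact_force: [-0.9, -1.4, 8.5]
gripper_width: 0.0
grasp_force: 4.0
```

Call:
{"op": "carry_out", "data": {
  "targets": [255,0,0,-1,0,255,0,0,0,0,255,0,0,0,0]
}}

```text
t: 9.3
eef_pos: [0.5456, -0.1408, 0.0659]
tool_rot: [0.001, 0.987, 0.158, 0.0]
contact_force: [-4.7, -1.9, 16.0]
gripper_width: -0.002
grasp_force: 8.1
```

Call:
{"op": "carry_out", "data": {
  "targets": [255,0,0,10,0,255,0,0,30,0,255,0,0,40,0,255,0,0,40,0,255,0,-40,0,0,255,0,-40,0,0,255,0,-40,0,0,255,0,-40,0,0,255,0,0,0,0,255,0,0,0,0]
}}

```text
t: 10.3
eef_pos: [0.5446, -0.3005, 0.1837]
tool_rot: [-0.0, 0.988, 0.157, -0.0]
contact_force: [0.1, 1.2, 0.1]
gripper_width: -0.001
grasp_force: 0.0
```

```bash
python3 - <<'E'
from h import *
s=cam("side"); t=cam("top"); o=bot.get_obs(); print(o["t"],o["eef_pos"],o["contact_force"])
cv2.imwrite("pics/a5.png",np.vstack([cv2.resize(s["frame"][170:290,200:400],None,fx=3,fy=3),cv2.resize(t["frame"][120:250,220:420],(600,230))])[:,:,::-1])
E
```

```text
10.4 [ 0.54536972 -0.29817435  0.18406312] [ 0.33582671 -0.197467   -0.09192766]
```

View pics/a5.png

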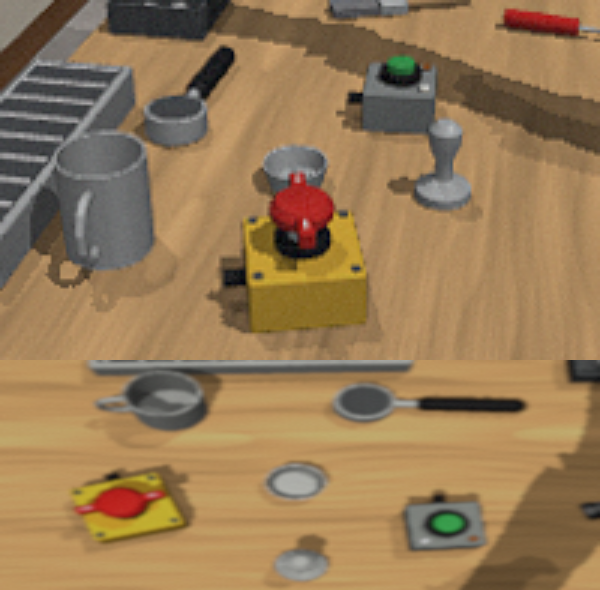

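Both buttons stand out, the loose things in view haven't moved, and the arm is clear.

```bash
python3 -c "
from station import bot
print(bot.hand_in())"
```

```text
the job is handed in; nothing more can be done
None
```

I pressed the emergency stop until it latched, turned it clockwise until it sprang back up, pressed the green re-arm button fully in, and handed the job in at about 10.4 s; the last pictures show both buttons standing out and the nearby loose things where they were.

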